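# Brace the bay timer and start it

### The arm

A 7-joint arm with a two-finger parallel gripper is mounted at the origin on the work surface; the furniture and walls round the work are solid. World frame = base frame: x ahead of the robot, y to its left, z up, the work surface at z = 0. Lengths are in m, angles in degrees, forces in N, time in s.
With the tool pointing down it reaches from about 0.4 to 0.875 m from the base axis. Payload 4.4 kg.
Tool frame: the origin (TCP) lies on the centre line of the jaws, within the pads' length; the fingertips stand 19 mm ahead of it and the grasp point (between the pads) is the TCP (r.finger_overhang is the distance from the TCP to the fingertips, in m); z points along the fingers, y is the line along which they close (so a half turn about z gives the same grasp; the last joint's range is limited). The gripper opens to 85 mm and grips with 20 to 120 N. Pads are 22 mm wide; open, the fingers measure 114 mm over their backs; the gripper's body (76 mm by 85 mm) begins 54 mm behind the grasp point. The pads swing forward as they close: fully open they stand 13 mm farther back than shut.
Start: joints at [-77.911, 36.005, 2.206, 86.941, -1.547, 57.084, -1.146], TCP at [0.178, 0.625, 0.25] pointing down, gripper open.
Joint ranges: [-175.42, 175.42], [-21.48, 121.26], [-71.46, 75.88], [10.55, 141.38], [-63.04, 243.04], [13.31, 113.54], [-168.57, 168.57]. Speed limits (degrees/s): [147.25, 147.25, 180, 180, 180, 180, 180].

### API

Orientations are given as [roll, pitch, yaw] about the fixed x, y, z axes, in that order (R = Rz(yaw) Ry(pitch) Rx(roll)).
In Python, from bench import r, read_camera, camera_params, nets gives the robot as it stands. Calls block until the motion is done:
- r.movep(position, orientation): joint-space move of the TCP to a pose.
- r.servo_line(position, v=0.15, attitude=None): straight line of the TCP; attitude=None keeps the orientation; v is the mean speed in m/s.
- r.move_j(angles): joint-space move.
- r.gripper_open() and r.close(force=None): open the fingers fully, or close them until they stop; force is the grip in N (None keeps the last).
- r.pause(seconds).
- r.solve_ik(position, orientation): joint angles nearest the present ones, or None.
- r.get_obs(): the state.
- read_camera(name): name is "side" or "top"; returns the picture (384x512x3 uint8, red, green, blue); there is no depth.
- camera_params(name): a dict with "fx", "fy", "cx", "cy" (pixels), "R" (3x3) and "t" (3): a world point X has camera coordinates R X + t. Camera axes: x right, y down, z forward; pixel columns grow to the right and rows downward; lengths in m; the calibration is good to about 2 mm. A picture is of the moment at which its call begins. camera_params takes no time and is no camera call.
A pose or a line that the arm cannot do raises r.MotionError and nothing moves.
- r.sign_off(): hands the job in; it is judged then, once.
Trained networks look in the newest picture that a camera, given by its name, has taken for a name from the list of things; names that differ only in an ending like _2 or _b are one class to them, and where a whole thing is asked for, a point or a joint stands for the part that bears it (a point fixed in the world has none). Each returns a list of dicts, best first, with "conf" (0 to 1); they miss things now and then, are a little off and sometimes report something else, mostly with a low value. They report only what shows in the picture. A call takes as long as a camera call.
- nets.boxes_of(target, camera): "location" ([row, column] in pixels, amid what is visible of it).
- nets.spot_point(target, camera): "location" ([row, column] in pixels: a listed point, or the origin of a listed thing).
The state is a dict: "clock": time; "joints": joint angles; "joint_velocities": joint speeds; "tau": joint torques, N m; "tool_pos": TCP position; "eef_rot": TCP orientation; "ft_force": force on the tool from outside, world axes, zero at the start; "ft_torque": the same for the moment, N m; "finger_gap": finger opening in m; "grasp_force": force on a finger pad.
Only numpy, scipy, OpenCV 4.12 (cv2) and the standard library are available. Lean on these libraries where they do the work, as an engineer would, in place of code of your own. Each camera call takes 0.05 s, during which the arm holds its last target. There are 200 camera calls.

### The job

The small blue loading-bay timer stands loose on the desk and slides away when its button is pushed. Set it with its back flat against the steel stop bar that is screwed to the desk, then press its green button all the way in and hold it there for a second, with the timer braced against the bar. Leave the timer upright with its back flat against the bar and the button out again, and leave the other things on the desk where they are.

Things in the scene. Friction and masses are not known exactly. Their poses are not given: they have to be found in the camera images.
- bay_timer: loose blue wedge-shaped desk timer, 0.18 kg, 86 long (x) x 56 wide (y) x 67 mm high; origin: centre of the underside, z up. +x points from its low front (x = -43 mm) to its tall upright back face (x = +43). Its front face slopes up from 15 mm height at x = -43 to 66 mm at x = +18, normal 40 degrees from vertical toward -x. Smooth glides underneath: it slides easily on the desk (friction about 0.15)
- bay_timer_mid (a point): point half-way up the timer, 33 mm above the centre of its underside; axes as for the timer. The block at the back, from x = +17 to +43 mm, is 66 mm high with flat parallel sides 56 mm apart, good to grip from above
- visor_lip (a point): middle of the front edge of the grey visor (56 mm wide, 3 mm thick, part of the timer), which runs from the top of the sloped face (x = +17, z = 65 mm in the timer's frame) forward to this lip (x = -25, z = 76). It covers the button from straight above; the lip is 19 mm upslope of the button's axis, so a tool must come in tilted about 40 degrees along that axis, below the visor; axes as for the timer
- bay_timer_back (a point): point on the timer's upright back face, middle of its width, 18 mm above the underside; axes as for the timer; +x points out of the back face
- start_button_top (a point): centre of the outer face of the round green push button (26 mm across) on the timer's sloped face; z is the button's axis, pointing out of the face (40 degrees from vertical, toward the timer's low front), y is the timer's y. With the button out it lies at x = -23, y = 0, z = 44 mm in the timer's frame, 9 mm out of the face
- start_button (a joint): travel of the button along its axis: 0 out, 0.005 m fully in; spring, begins to move at about 1.2 N and takes 4 N fully in; springs back by itself; its cap is smooth (friction 0.2)
- stop_bar: steel angle screwed to the desk (it does not move), 190 mm long (y), 34 mm high, with a black rubber strip along its front; origin on the desk at the middle of its front face; +x points away from its front (into the bar and over its 41 mm deep foot), so a timer flat against it has the same x direction and its back face at x = 0
- stop_face (a point): middle of the rubber strip on the bar's front face, 18 mm above the desk; axes as for the stop bar
- mug: green mug, 80 mm across, 102 mm high, bystander; origin at the middle of the underside
- tape_measure: yellow pocket tape measure, 34x83x67 mm, bystander; origin at the middle of the underside
- stapler: black stapler, 151x46x60 mm, bystander; origin at the middle of the underside
- calculator: grey calculator, 118x70x16 mm, bystander; origin at the middle of the underside
- sticky_notes: block of yellow sticky notes, 70x75x21 mm, bystander; origin at the middle of the underside

How it is judged:
By the outcome, as a careful person would: the job done as asked, in the order asked, and still so for the second after the job is handed in, with the robot touching nothing.
It also fails if it takes over 50 s, if anything falls off the work surface, if the arm or the gripper's body presses on something with over 40 N, if the wrist force passes 120 N, or if a joint passes its speed limit or range.

## Working session

There is one attempt and no reset: what is moved stays moved. The work goes in short steps, each a Python script; the robot and the scene stay as the last script left them, time stands still between calls to the robot, and variables do not carry over. Pictures are saved under pics/ and viewed, at most 10 in all, crops included, and the job is handed in when it is done.

```bash
ls; mkdir -p pics
cat > h.py <<'E'
import numpy as np, cv2
from bench import r, read_camera, camera_params, nets
def ray(cam,rc):
    p=camera_params(cam);R=np.array(p["R"]);t=np.array(p["t"])
    d=R.T@np.array([(rc[1]-p["cx"])/p["fx"],(rc[0]-p["cy"])/p["fy"],1]);return -R.T@t,d
def onz(cam,rc,z):
    c,d=ray(cam,rc);return c+d*(z-c[2])/d[2]
def proj(cam,X):
    p=camera_params(cam);q=np.array(p["R"])@np.array(X)+np.array(p["t"]);return [p["fy"]*q[1]/q[2]+p["cy"],p["fx"]*q[0]/q[2]+p["cx"]]
def tri(a,b):
    A=[];B=[]
    for c,d in(a,b):
        d=d/np.linalg.norm(d);P=np.eye(3)-np.outer(d,d);A.append(P);B.append(P@c)
    return np.linalg.solve(sum(A),sum(B))
def shot(cam,name,crop=None):
    im=read_camera(cam)[:,:,::-1]
    if crop: a,b,c,d=crop;im=im[a:b,c:d];im=cv2.resize(im,None,fx=min(800/(d-c),600/(b-a)),fy=min(800/(d-c),600/(b-a)),interpolation=cv2.INTER_CUBIC)
    cv2.imwrite("pics/"+name,im)
E
python3 - <<'E'
from h import *
np.set_printoptions(precision=4,suppress=True)
for c in("top","side"):
    shot(c,c+"0.png"); p=camera_params(c); print(c,-np.array(p["R"]).T@p["t"],p["fx"])
    for n,z in [("bay_timer",0),("bay_timer_mid",.033),("visor_lip",.076),("start_button_top",.044),("bay_timer_back",.018),("stop_bar",0),("stop_face",.018),("mug",0),("tape_measure",0),("stapler",0),("calculator",0),("sticky_notes",0)]:
        for o in nets.spot_point(n,c)[:2]: print(n,np.round(o["location"],1),round(o["conf"],2),onz(c,o["location"],z))
print(r.get_obs()["clock"])
E
```

```text
pics
top [ 0.3987 -0.0222  1.296 ] 389.2851816082952
bay_timer [166.8 278. ] 0.63 [ 0.629 -0.08   0.   ]
bay_timer_mid [165.7 276.1] 0.59 [ 0.6268 -0.0723  0.033 ]
visor_lip [158.4 283.9] 0.87 [ 0.6425 -0.0954  0.076 ]
bay_timer_back [169.9 267.9] 0.59 [ 0.6154 -0.0457  0.018 ]
stop_bar [168.8 228.6] 0.74 [0.6222 0.0865 0.    ]
stop_bar [167.2 274.4] 0.49 [ 0.6276 -0.0679  0.    ]
stop_face [171.5 227. ] 0.87 [0.61   0.0903 0.018 ]
stop_face [165.5 275.7] 0.21 [ 0.6302 -0.0716  0.018 ]
mug [217.3 365.5] 0.6 [ 0.4594 -0.369   0.    ]
tape_measure [165.7 276.4] 0.74 [ 0.6327 -0.0746  0.    ]
tape_measure [174.6 367.9] 0.6 [ 0.6024 -0.3807  0.    ]
stapler [197.6 150.4] 0.9 [0.5244 0.3488 0.    ]
calculator [257.4 339.7] 0.87 [ 0.3277 -0.2813  0.    ]
calculator [199.2 148.1] 0.73 [0.519  0.3564 0.    ]
sticky_notes [154.7 154. ] 0.97 [0.6708 0.3408 0.    ]
sticky_notes [157.9 281.1] 0.5 [ 0.6594 -0.0906  0.    ]
side [ 0.5681 -0.7759  0.7637] 359.5211564625774
bay_timer [231.9 291.1] 0.93 [ 0.6324 -0.0756  0.    ]
bay_timer_mid [222.4 291.4] 0.8 [ 0.6316 -0.0698  0.033 ]
visor_lip [221.7 294.3] 0.95 [ 0.6356 -0.1086  0.076 ]
start_button_top [145.5 257.1] 0.54 [0.5212 0.2947 0.044 ]
start_button_top [228.4 295.3] 0.53 [ 0.6405 -0.1028  0.044 ]
bay_timer_back [216.8 282.6] 0.57 [ 0.6081 -0.0335  0.018 ]
stop_bar [194.1 285. ] 0.64 [0.6181 0.0868 0.    ]
stop_face [189.7 283.6] 0.55 [0.6129 0.0874 0.018 ]
mug [321.2 218.6] 0.67 [ 0.4576 -0.3582  0.    ]
tape_measure [332.7 278.5] 0.69 [ 0.5948 -0.3807  0.    ]
calculator [291.4 170.9] 0.73 [ 0.3304 -0.2836  0.    ]
sticky_notes [150.8 300.2] 0.85 [0.6786 0.3294 0.    ]
1.3
```

```bash
python3 -c "
import cv2,numpy as np
a=cv2.imread('pics/top0.png');b=cv2.imread('pics/side0.png');cv2.imwrite('pics/both.png',cv2.resize(np.hstack([a,b]),(800,300)))"
```

```text
(no output)
```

View pics/top0.png

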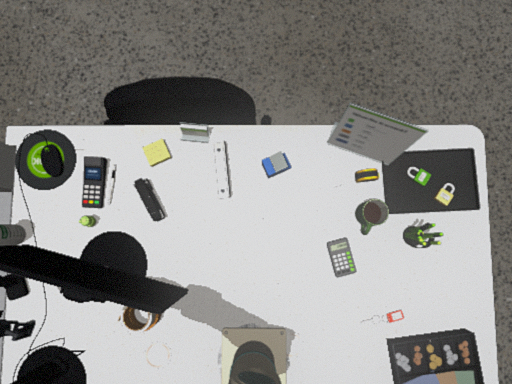

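View pics/side0.png

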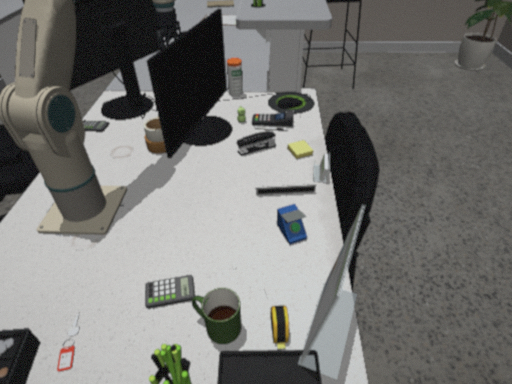

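The top view shows the blue timer at about (165,276), with its front toward the lower screen right/up, and the white-topped bar at about (170,222). The mug, tape measure and calculator lie to the right, and the stapler and notes to the left. The side view shows the same, with a monitor at about (95,190) near the arm. I'll rectify both views for a closer look and check the arm's route past the monitor.

Run:
```python
from h import *
np.set_printoptions(precision=3,suppress=True)
out=[]
# rectified: x up 0.72->0.52, y left 0.16 -> -0.16 ; 2.5px/mm /2
s=2000
for c,f,z in(("top","pics/top0.png",.034),("side","pics/side0.png",.034)):
    im=cv2.imread(f)
    xs=np.arange(.74,.50,-1/s);ys=np.arange(.14,-.16,-1/s)
    Y,X=np.meshgrid(ys,xs);p=camera_params(c)
    q=np.stack([X,Y,0*X+z],-1)@np.array(p["R"]).T+p["t"]
    w=cv2.remap(im,(p["fx"]*q[...,0]/q[...,2]+p["cx"]).astype(np.float32),(p["fy"]*q[...,1]/q[...,2]+p["cy"]).astype(np.float32),cv2.INTER_CUBIC)
    for x in np.arange(.52,.74,.04): cv2.line(w,(0,int((.74-x)*s)),(6,int((.74-x)*s)),(0,0,255),2)
    for y in np.arange(-.14,.14,.04): cv2.line(w,(int((.14-y)*s),0),(int((.14-y)*s),6),(0,0,255),2)
    out.append(w)
m=np.hstack(out);m=cv2.resize(m,(800,int(m.shape[0]*800/m.shape[1])));cv2.imwrite("pics/rect.png",m)
o=r.get_obs();print(o["tool_pos"],o["eef_rot"],o["finger_gap"],r.finger_overhang)
for c in("top","side"):print(c,proj(c,o["tool_pos"]),proj(c,[.178,.625,.0]))
print("monitor foot",onz("side",(130,207),0),onz("top",(265,115),0), onz("top",(305,150),.3),onz("side",(155,170),.1))
a=cv2.imread("pics/side0.png")[0:250,0:260];cv2.imwrite("pics/sc.png",cv2.resize(a,(600,577)))
```

```text
[0.178 0.625 0.25 ] [-179.999   -0.003  164.14 ] 0.08553116658850578 0.019
top [np.float64(318.8399644385282), np.float64(15.87207587337977)] [np.float64(302.4754376595078), np.float64(63.65976843629039)]
side [np.float64(52.04345880097503), np.float64(171.77242455022537)] [np.float64(110.21559138211707), np.float64(181.41709279405097)]
monitor foot [0.313 0.466 0.   ] [0.3  0.46 0.  ] [0.224 0.256 0.3  ] [0.249 0.151 0.1  ]
```

View pics/rect.png

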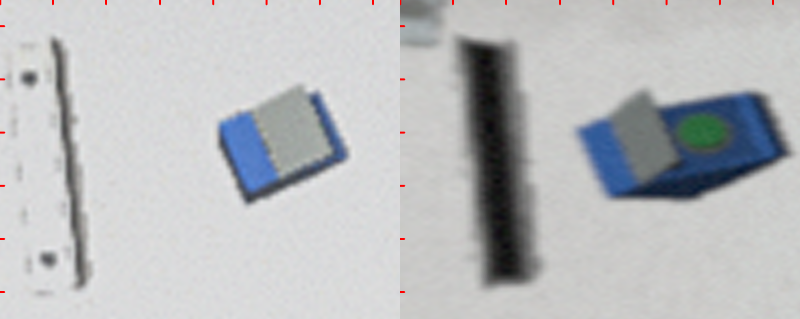

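View pics/sc.png

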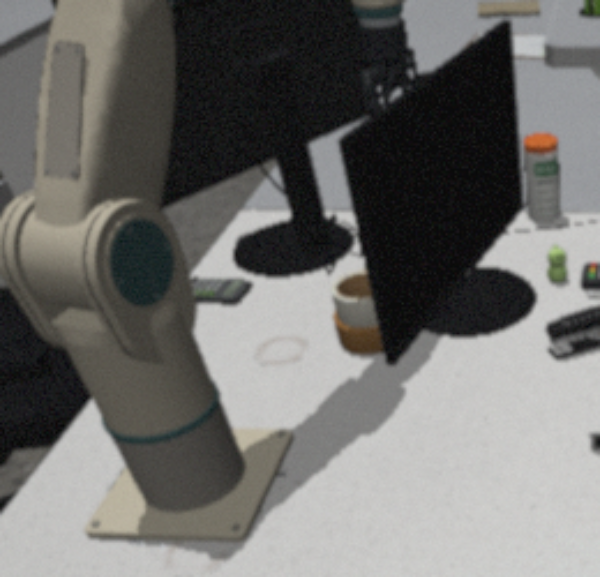

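Run:
```python
from h import *
np.set_printoptions(precision=3,suppress=True)
f=600/260
for n,s,ts in(("topcorner",(143/f,344/f),[(290,187),(313,165)]),("botcorner",(362/f,390/f),[(290,187),(313,165)]),("farTop",(22/f,510/f),[(245,0),(290,187)])):
    for t in ts:
        a,b=ray("side",s),ray("top",t);X=tri(a,b);print(n,t,X,np.array(proj("top",X))-t,np.array(proj("side",X))-s)
q=r.get_obs()["joints"]
for z in(.45,.55,.6,.65,.7):
    j=r.solve_ik([.178,.625,z],[180,0,164.14]);print(z,j)
for P in([.6,-.05,.6],[.6,-.05,.5],[.62,-.06,.2]): print(P,r.solve_ik(P,[180,0,90]))
# bar edge from rect: px->world: 800px over 1200 px => 1333/m
# timer block corners top face z=.066 from rect z=.034 pixels
for u,v in((219,124),(247,197),(250,112),(272,182),(300,85),(333,160)):
    y=.14-u/1333.3;x=.74-v/1333.3
    print((u,v),onz("top",proj("top",[x,y,.034]),.066))
for u,v in((56,40),(84,285)):
    y=.14-u/1333.3;x=.74-v/1333.3
    print("bar",x,y)
```

```text
topcorner (290, 187) [0.263 0.14  0.403] [5.831 1.596] [-0.209  5.325]
topcorner (313, 165) [0.224 0.2   0.379] [-1.698 -0.394] [-0.011 -1.468]
botcorner (290, 187) [0.226 0.21  0.05 ] [0.411 0.1  ] [-0.031  0.393]
botcorner (313, 165) [ 0.168  0.299 -0.016] [-7.558 -1.381] [ 0.144 -6.816]
farTop (245, 0) [0.382 0.572 0.414] [-2.878 -0.386] [ 0.245 -1.897]
farTop (290, 187) [0.371 0.125 0.538] [-40.53   -2.351] [ -3.214 -33.419]
0.45 [-78.232  28.871   3.036  67.977  -1.476  83.188  -1.258]
0.55 [-78.248  29.044   3.578  52.663  -1.754  98.337  -1.234]
0.6 [-78.133  30.594   3.939  42.277  -2.097 107.177  -1.221]
0.65 None
0.7 None
[0.6, -0.05, 0.6] [-22.432  30.295  55.314  53.993 -25.562 105.983  21.352]
[0.6, -0.05, 0.5] [-19.443  26.299  38.125  70.466 -15.881  88.355  16.154]
[0.62, -0.06, 0.2] [-11.478  38.967  24.122  94.956 -19.518  50.284  20.481]
(219, 124) [ 0.641 -0.024  0.066]
(247, 197) [ 0.587 -0.045  0.066]
(250, 112) [ 0.649 -0.047  0.066]
(272, 182) [ 0.598 -0.063  0.066]
(300, 85) [ 0.669 -0.083  0.066]
(333, 160) [ 0.614 -0.108  0.066]
bar 0.7099992499812495 0.09799894997374936
bar 0.5262446561164029 0.07699842496062402
```

The rectified view gives the timer's back edge centre near (0.614, -0.035) with yaw about 112°. The bar's front middle is near (0.617, 0.087) with yaw about 96.5°. The gripper sits behind a monitor about 0.40 m high, so I'll go up first, then swing over it.

Run:
```python
from h import *
np.set_printoptions(precision=3,suppress=True)
from scipy.spatial.transform import Rotation as Ro
r.movep([.178,.625,.58],[180,0,164.14])
j=list(r.get_obs()["joints"]);j[0]=5;j[2]=0;r.move_j(j)
print(r.get_obs()["tool_pos"],r.get_obs()["clock"])
yaw=112.5;d=np.array([np.cos(np.radians(yaw)),np.sin(np.radians(yaw)),0])
g=np.array([.614,-.0345,0])-.016*d
r.movep(list(g+[0,0,.17]),[180,0,yaw])
print(r.get_obs()["tool_pos"],r.get_obs()["clock"],r.get_obs()["joints"])
shot("top","a_top.png",(120,220,200,330))
b=96.5;db=np.array([np.cos(np.radians(b)),np.sin(np.radians(b)),0])
e=Ro.from_euler("ZYX",[b,-40,180],degrees=True).as_euler("xyz",degrees=True)
bt=np.array([.617,.087,0])-.066*db+[0,0,.044];n=-np.sin(np.radians(40))*db+[0,0,np.cos(np.radians(40))]
for k in(.1,.019,.012):print(e,r.solve_ik(list(bt+n*k),list(e)))
```

```text
[ 0.646 -0.073  0.578] 5.5
[ 0.621 -0.049  0.171] 7.0167 [ 5.195 38.935 -5.28  95.859  4.686 45.265 20.264]
[180.  -40.   96.5] [ 30.839  55.827 -22.417  84.623 -21.355  59.653  35.457]
[180.  -40.   96.5] [ 28.116  59.91  -23.886  88.908 -22.113  50.254  36.163]
[180.  -40.   96.5] [ 27.879  60.314 -24.036  89.195 -22.158  49.468  36.202]
```

View pics/a_top.png

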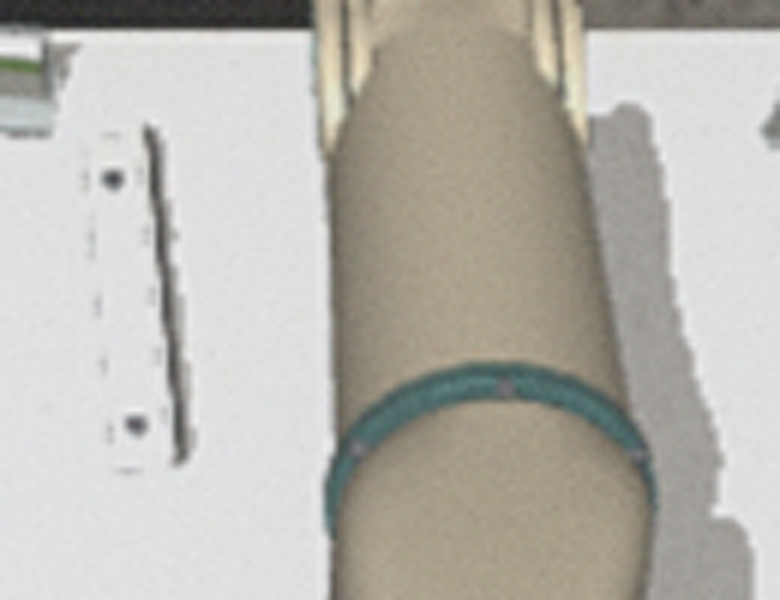

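The arm now hides the timer from above, as expected, and the bar's black edge runs from (130,150) to (460,180) in the crop. Next I'll grip the timer and slide it to just short of the bar.

Run:
```python
from h import *
np.set_printoptions(precision=3,suppress=True)
yaw=112.5;d=np.array([np.cos(np.radians(yaw)),np.sin(np.radians(yaw)),0])
g=np.array([.614,-.0345,0])-.016*d
def st(s):
    o=r.get_obs();print(s,np.array(o["tool_pos"]),np.array(o["ft_force"]),round(o["finger_gap"],4),o["grasp_force"],o["clock"])
st("above")
r.servo_line(list(g+[0,0,.08]),v=.15); st("80")
r.servo_line(list(g+[0,0,.045]),v=.08); st("down")
r.close(25); st("closed")
b=96.5;db=np.array([np.cos(np.radians(b)),np.sin(np.radians(b)),0])
f=np.array([.617,.087,0])-(.016+.012)*db
r.servo_line(list(f+[0,0,.045]),v=.08,attitude=[180,0,b]); st("near")
shot("side","b_side.png",(150,270,230,360))
```

```text
above [ 0.621 -0.049  0.171] [-0.318 -0.653  0.797] 0.0856 0.0 7.0667
80 [ 0.621 -0.049  0.081] [-0.234 -0.235 -1.065] 0.0853 0.0 7.8167
down [ 0.62  -0.049  0.044] [ 0.693  0.154 -0.844] 0.0853 0.0 8.4
closed [ 0.621 -0.049  0.046] [-0.52   0.53   2.867] 0.0566 26.847925324273092 8.7833
near [0.621 0.059 0.046] [0.426 0.077 5.233] 0.0562 27.24723005431315 10.2917
```

View pics/b_side.png

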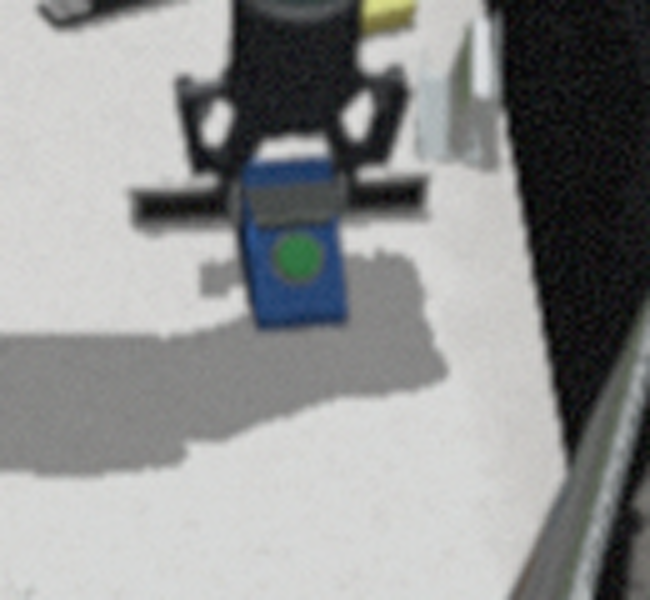

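The timer is gripped, centred in front of the bar and nearly parallel to it (timer about (240,295), bar about (200,280)). I'll creep in until I feel contact.

Run:
```python
from h import *
np.set_printoptions(precision=4,suppress=True)
b=96.5;db=np.array([np.cos(np.radians(b)),np.sin(np.radians(b)),0])
o=r.get_obs();f0=np.array(o["ft_force"]);t0=np.array(o["ft_torque"]);p=np.array(o["tool_pos"]);p[2]=.0455
for k in range(1,16):
    r.servo_line(list(p+db*.002*k),v=.03)
    o=r.get_obs();F=np.array(o["ft_force"])-f0;print(k,np.array(o["tool_pos"]),F,(np.array(o["ft_torque"])-t0)[2],o["clock"])
    if F@db<-8: break
```

```text
1 [0.6206 0.0619 0.0456] [-0.7172  1.0736 -2.7947] -0.10945469153196641 10.5917
2 [0.6205 0.0636 0.0456] [-0.0054  0.9397 -1.6331] -0.10358677923301096 10.8417
3 [0.6202 0.0655 0.0456] [ 0.5048  0.84   -1.8367] -0.10539216472121415 11.0917
4 [0.62   0.0676 0.0456] [-0.5874  0.1555 -1.24  ] -0.1334296586497769 11.3417
5 [0.6197 0.0697 0.0456] [-0.2637  0.7916 -1.6761] -0.06426311662473458 11.5917
6 [0.6196 0.071  0.0456] [ 0.5246 -1.4645  0.1153] -0.17769636605923494 11.8417
7 [0.6195 0.0711 0.0456] [ 0.4545 -3.5506 -1.1792] -0.22990318188972336 12.0917
8 [0.6193 0.0719 0.0456] [ 0.5713 -5.2806 -0.7929] -0.2697278611877088 12.3417
9 [0.6189 0.0728 0.0456] [-0.136  -7.2705 -1.4392] -0.2661604727185303 12.5917
10 [0.6188 0.0733 0.0456] [ 1.2594 -9.9101  0.9988] -0.2782618144896071 12.8417
```

Run:
```python
from h import *
np.set_printoptions(precision=4,suppress=True)
o=r.get_obs();p=np.array(o["tool_pos"]);p=np.array([.6188,.0765,.0455])
for y in(96,95,94,93):
    r.servo_line(list(p),v=.03,attitude=[180,0,y])
    o=r.get_obs();print(y,o["eef_rot"],np.array(o["tool_pos"]),np.array(o["ft_force"]),np.array(o["ft_torque"]),o["clock"])
```

```text
96 [-179.9569    0.2032   95.8954] [0.6188 0.0732 0.0456] [-0.2241 -7.0291  5.6126] [-1.49    0.0188  0.0433] 13.0917
95 [-179.9343    0.2382   94.9208] [0.6186 0.0729 0.0456] [-0.4461 -7.5785  6.3921] [-1.5746  0.0552  0.1071] 13.3417
94 [-179.9178    0.2667   93.9172] [0.6184 0.0725 0.0456] [-0.2185 -8.9021  6.8717] [-1.7454  0.1472  0.2178] 13.5917
93 [-179.894     0.2962   92.9118] [0.6182 0.0721 0.0456] [-0.5128 -7.9376  7.0763] [-1.9292  0.1273  0.225 ] 13.8417
```

The torque changes sign around 96.2°, so that is the flush yaw. I'll set it, release, lift and check.

Run:
```python
from h import *
np.set_printoptions(precision=4,suppress=True)
p=np.array([.6188,.0765,.0455])
r.servo_line(list(p),v=.03,attitude=[180,0,96.2])
o=r.get_obs();print(o["eef_rot"],np.array(o["tool_pos"]),np.array(o["ft_force"]),np.array(o["ft_torque"]))
r.servo_line([.6188,.0745,.0455],v=.03)
o=r.get_obs();print(np.array(o["tool_pos"]),np.array(o["ft_force"]))
r.gripper_open()
r.servo_line([.6188,.0735,.15],v=.15)
r.movep([.64,-.12,.25],[180,-40,96.2])
r.close(25)
print(r.get_obs()["clock"])
t=read_camera("top");cv2.imwrite("pics/c_t.png",t[:,:,::-1]);s=read_camera("side");cv2.imwrite("pics/c_s.png",s[:,:,::-1])
for c in("top","side"):
    for n,z in(("start_button_top",.044),("visor_lip",.076),("bay_timer_mid",.033)):
        for q in nets.spot_point(n,c)[:1]:print(c,n,q["conf"],onz(c,q["location"],z))
def cr(im,a,b,c,d):return cv2.resize(im[a:b,c:d,::-1],(400,400),interpolation=cv2.INTER_CUBIC)
cv2.imwrite("pics/c.png",np.hstack([cr(t,130,210,200,280),cr(s,160,240,240,320)]))
```

```text
[-179.9535    0.1966   96.0955] [0.6188 0.0733 0.0455] [ 0.9593 -5.9884  5.6115] [-1.4819 -0.0311 -0.0468]
[0.6188 0.0731 0.0456] [-0.018  -4.423   6.2622]
17.2833
top visor_lip 0.83 [0.629 0.018 0.076]
top bay_timer_mid 0.76 [0.6162 0.0446 0.033 ]
side start_button_top 0.73 [0.621  0.0548 0.044 ]
side visor_lip 0.85 [0.6184 0.016  0.076 ]
```

View pics/c.png

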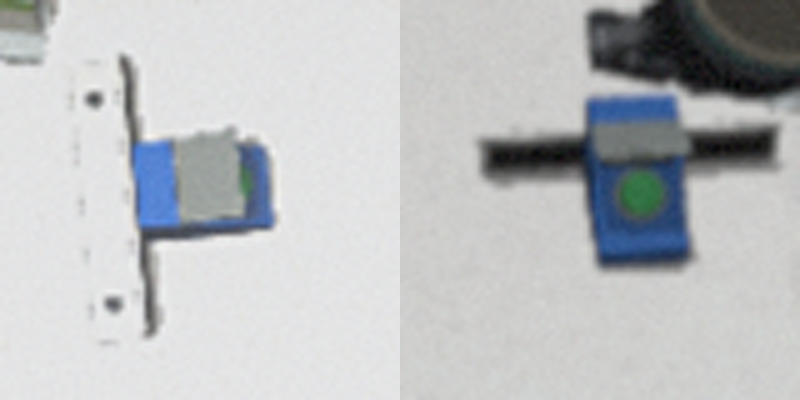

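The timer stands flat against the bar, with no wedge gap at the back edge in the top crop (about (135,185)). In the side crop the green button is out at (640,193). Now I'll press along the button's axis with closed fingers.

Run:
```python
from h import *
np.set_printoptions(precision=4,suppress=True)
b=96.2;db=np.array([np.cos(np.radians(b)),np.sin(np.radians(b)),0])
s,c=np.sin(np.radians(40)),np.cos(np.radians(40))
n=-s*db+[0,0,c];up=c*db+[0,0,s]
im=cv2.imread("pics/c_s.png")[180:220,275:305].astype(int);g=(im[...,1]-im[...,2]>40)&(im[...,1]-im[...,0]>25)
v,u=np.nonzero(g);print("green",len(v),onz("side",(v.mean()+180,u.mean()+275),.044))
o=np.array([.6217,.0465,0]);bt=o-.023*db+[0,0,.044];print("model",bt,proj("side",bt),v.mean()+180,u.mean()+275)
bs=onz("side",(v.mean()+180,u.mean()+275),.044)
bt=.5*(bt+bs); bt-=.003*up; print(bt)
A=[180,-40,b]
def go(k,v): r.servo_line(list(bt+n*(r.finger_overhang+k)),v=v,attitude=A)
go(.10,.15);go(.03,.1)
q=r.get_obs();print(q["clock"],np.array(q["tool_pos"]),np.array(q["ft_force"]),"gap",q["finger_gap"]);go(.008,.04)
q=r.get_obs();print(q["clock"],np.array(q["tool_pos"]),np.array(q["ft_force"]))
shot("side","d.png",(150,250,230,360))
```

```text
green 45 [0.6237 0.0192 0.044 ]
model [0.6242 0.0236 0.044 ] [np.float64(197.15949908557326), np.float64(288.09161533221624)] 198.15555555555557 287.9555555555556
[0.6242 0.0191 0.0421]
19.5667 [ 0.6281 -0.0129  0.0799] [ 0.5254 -0.2971  0.1751] gap 0.00017934488636589467
20.2667 [0.6261 0.0018 0.0627] [0.2596 0.4863 0.0717]
```

View pics/d.png

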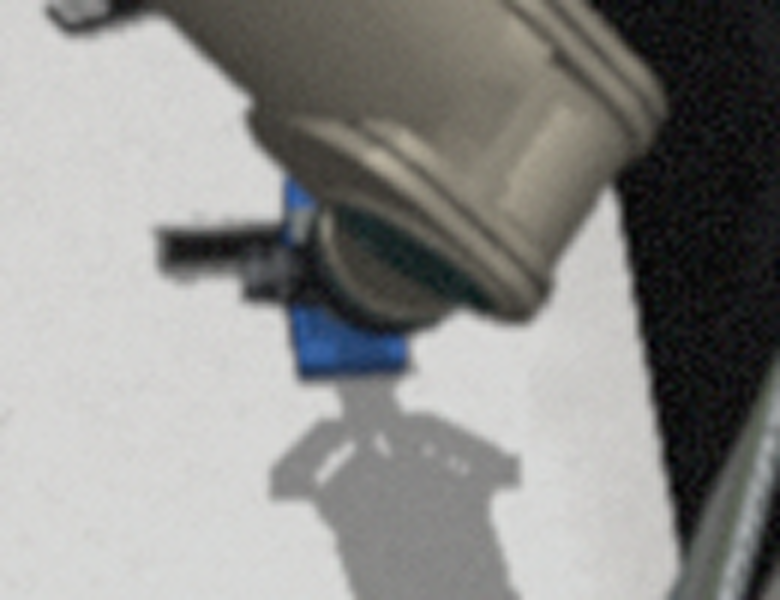

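The wrist hides the button, but the fingers come in over the timer's middle (about (340,300)), the timer has not moved, and no force shows. Pressing now.

Run:
```python
from h import *
np.set_printoptions(precision=4,suppress=True)
b=96.2;db=np.array([np.cos(np.radians(b)),np.sin(np.radians(b)),0])
s,c=np.sin(np.radians(40)),np.cos(np.radians(40))
n=-s*db+[0,0,c];up=c*db+[0,0,s]
bt=np.array([.6242,.0191,.0421]);A=[180,-40,b]
def go(k,v): r.servo_line(list(bt+n*(r.finger_overhang+k)),v=v,attitude=A)
f0=np.mean([(r.pause(.05),r.get_obs()["ft_force"])[1] for _ in range(6)],0)
for i in range(7,-20,-1):
    go(i*.001,.02); q=r.get_obs();F=np.array(q["ft_force"])-f0
    a=(np.array(q["tool_pos"])-bt)@n-r.finger_overhang
    print(i,round(a*1000,2),"ax",round(F@n,2),"up",round(F@up,2),"lat",round(F[0],2))
    if F@n>11: break
for _ in range(7):
    r.pause(.2);q=r.get_obs();F=np.array(q["ft_force"])-f0;print(round(((np.array(q["tool_pos"])-bt)@n-r.finger_overhang)*1000,2),round(F@n,2),q["clock"])
```

```text
7 6.92 ax 0.1 up 0.52 lat 0.57
6 5.87 ax 0.76 up -0.04 lat 1.29
5 4.92 ax 0.16 up -0.44 lat -0.59
4 3.9 ax 0.24 up 0.18 lat 0.99
3 2.9 ax -0.38 up 0.97 lat -0.44
2 1.9 ax -0.38 up -0.83 lat 0.59
1 0.92 ax -0.66 up 0.51 lat -0.3
0 0.0 ax -0.08 up 0.57 lat 0.05
-1 -0.87 ax 1.44 up -0.11 lat 0.16
-2 -1.91 ax 2.09 up -0.1 lat 0.15
-3 -2.92 ax 2.52 up 0.21 lat 0.61
-4 -3.92 ax 2.98 up 0.75 lat 1.18
-5 -4.89 ax 4.27 up 0.65 lat 0.48
-6 -5.29 ax 6.05 up 0.52 lat -0.87
-7 -5.41 ax 12.12 up 1.49 lat -1.44
-5.4 12.38 24.5667
-5.41 12.16 24.7667
-5.39 11.18 24.9667
-5.4 12.44 25.1667
-5.39 12.98 25.3667
-5.42 12.24 25.5667
-5.41 11.65 25.7667
```

This is a textbook press: spring force from 1.4 to 4.3 N over 5 mm, then a hard stop, held for 1.4 s. Now I'll back off along the axis and check the timer.

Run:
```python
from h import *
np.set_printoptions(precision=4,suppress=True)
b=96.2;db=np.array([np.cos(np.radians(b)),np.sin(np.radians(b)),0])
s,c=np.sin(np.radians(40)),np.cos(np.radians(40))
n=-s*db+[0,0,c];bt=np.array([.6242,.0191,.0421]);A=[180,-40,b]
for k,v in((.01,.03),(.12,.15)): r.servo_line(list(bt+n*(r.finger_overhang+k)),v=v,attitude=A)
r.movep([.64,-.12,.25],A)
t=read_camera("top");s_=read_camera("side");print(r.get_obs()["clock"])
def cr(im,a,b,c,d):return cv2.resize(im[a:b,c:d,::-1],(400,400),interpolation=cv2.INTER_CUBIC)
cv2.imwrite("pics/e.png",np.hstack([cr(t,130,210,200,280),cr(s_,160,240,240,320)]))
for a,f in((t,"c_t"),(s_,"c_s")):
    o=cv2.imread(f"pics/{f}.png")[:,:,::-1]; R=np.s_[150:190,222:262] if f=="c_t" else np.s_[175:215,272:312]
    print(f,cv2.phaseCorrelate(cv2.cvtColor(np.ascontiguousarray(o[R]),cv2.COLOR_RGB2GRAY).astype(np.float32),cv2.cvtColor(np.ascontiguousarray(a[R]),cv2.COLOR_RGB2GRAY).astype(np.float32)))
```

```text
27.9917
c_t ((-0.05806467902769441, -0.002079413678604425), 0.9588118264079094)
c_s ((-0.1442033696665206, 0.16298430019206833), 0.9786882834136486)
```

View pics/e.png

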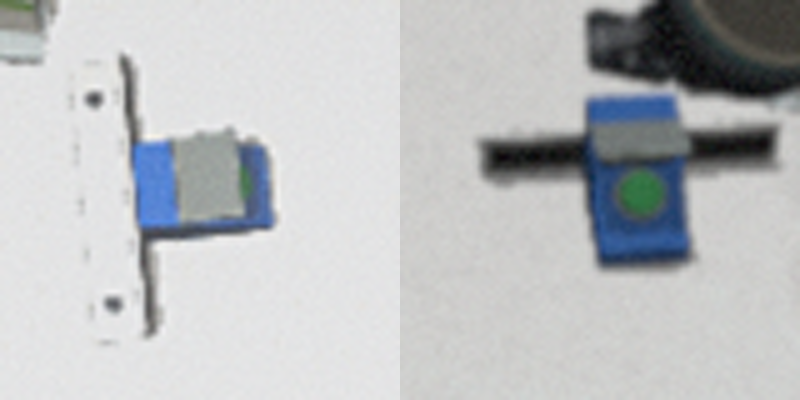

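The timer is upright and still flat against the bar (back edge at about (135,185)), and the button is out at (640,193). The picture shift since before the press is under 0.2 px.

```bash
python3 -c "
from bench import r
print(r.sign_off())"
```

```text
the job is handed in; nothing more can be done
None
```

The job is handed in: the timer stands flat against the stop bar, its button was pressed fully in, held for 1.4 s and is out again, and the robot stayed clear of everything else on the desk.

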